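# Set the shaker controller with its thumbwheel and start it

### The job

Set the shaker controller's speed: roll the black thumbwheel in the panel slot until the red pointer in the window stands opposite the orange marker (not the blue one). Then press the green start button fully down and let it come back up; do not press it before the speed is set, and do not knock over the jar or the tin.

Things in the scene. Friction and masses are not known exactly. Their poses are not given: they have to be found in the camera images.
- controller: Blue bench box with grey top panel, 150 (x) x 250 (y) x 90 mm high, fixed to the table; origin at the centre of its underside, x axis away from the operator's side, y axis to the operator's left. In its frame: thumbwheel slot at x = -25, y = 0; scale window (clear, its top 14 mm above the panel) at x = 20 to 48; start button at x = -25, y = -90; markers at x = 49 to 70.
- wheel_top (a point): Top of the black ribbed thumbwheel at rest, 18 mm above the panel; a point of the box. The wheel is 22 mm wide along x; its top moves along the controller's y. Sprung: it yields downwards up to 6 mm (1.5 N at first touch, 6 N at 6 mm). A fingertip laid on it with 3 to 4 mm of press and moved along y rolls it by friction. It stays where it is left. Slot bezel 3 mm high, 37 x 92 mm.
- wheel_axle (a point): Middle of the thumbwheel's axle, which lies along the controller's x, 45 mm (the wheel's radius) below its top. The wheel turns lightly: about 1 N at the rim.
- speed_wheel (a joint): Turn of the thumbwheel in rad, -2.2 to 2.2; it grows as the top of the wheel moves to the controller's +y. 1 rad moves the pointer 25 mm to +y (45 mm of travel at the rim).
- pointer_tip (a point): Far end of the red pointer bar (24 x 5 mm) under the clear window; it moves along the controller's y only, geared to the thumbwheel, in the same direction as the wheel's top. It cannot be reached directly.
- flag_orange_tip (a point): Nose of the orange set-point marker (20 x 10 x 10 mm) fixed on the panel beyond the window; its axes are parallel to the controller's. The pointer is set when its y in the controller's frame equals this one's. It may be left or right of the pointer.
- flag_blue_tip (a point): Nose of the blue marker, alike, for another job; on the other side. Not to be used.
- start_button_top (a point): Centre of the top of the green round start button, 28 mm across, at the right on the panel; pressed straight down it travels 6 mm against a spring (5 N when fully down) and springs back.
- start_button (a joint): Travel of the start button in m: 0 up, 0.006 fully down.
- jar_center (a point): Bystander: glass jar with white lid, 60 mm across, 85 mm high, standing to the right of the controller; centre, half-way up.
- tin_center (a point): Bystander: round white tin, 62 mm across, 34 mm high, far to the right on the table; centre, half-way up.

How it is judged:
By the outcome, as a careful person would: the job done as asked, in the order asked, and still so for the second after the job is handed in, with the robot touching nothing.
It also fails if it takes over 42 s, if anything falls off the work surface, if the arm or the gripper's body presses on something with over 40 N, if the wrist force passes 120 N, or if a joint passes its speed limit or range.

### The arm

A 6-joint arm with a two-finger parallel gripper is mounted at the origin on a cart in front of the work surface, level with it; the furniture and walls round the work are solid. World frame = base frame: x ahead of the robot, y to its left, z up, the work surface at z = 0. Lengths are in m, angles in rad, forces in N, time in s.
With the tool pointing down it reaches from about 0.225 to 0.875 m from the base axis. Payload 3.4 kg.
Tool frame: the origin (TCP) lies between the finger pads; the fingertips stand 19 mm ahead of it and the grasp point (between the pads) is the TCP; z points along the fingers, y is the line along which they close (so a half turn about z gives the same grasp; the last joint's range is limited). The gripper opens to 85 mm and grips with 20 to 120 N. Pads are 22 mm wide; open, the fingers measure 114 mm over their backs; the gripper's body (76 mm by 85 mm) begins 54 mm behind the grasp point. The pads swing forward as they close: fully open they stand 13 mm farther back than shut.
Start: joints at [0.988, 0.276, 1.505, -0, 1.361, -0.121], TCP at [0.256, 0.515, 0.218] pointing down, gripper open.
Joint ranges: [-2.89, 2.89], [-0.75, 2.08], [0.22, 2.7], [-1.18, 4.32], [0.11, 2.71], [-2.7, 2.7]. Speed limits (rad/s): [2.57, 2.57, 3.14, 3.14, 3.14, 3.14].

### API

Orientations are given as a unit quaternion [w, x, y, z].
In Python, from rig import get_state, imaging, ticket gives the robot as it stands. The module is installed in compiled form; this text tells all that it offers.
- The arm moves only by the shell command python3 -m inch 'ROWS' [FORCE]. ROWS is JSON, a list of rows, each an object with "claw": the opening, from -1 (shut) to 1 (fully open); "travel": the shift along the world's x, y, z in units of 200 mm (1.0 is 200 mm), a list of three; "turn": the turn about the world's z in units of 180 degrees (1.0 is 180 degrees). A call has 1 to 5 rows; each row is the pose to reach, as a shift and turn from the pose commanded when the call began, turning the shorter way round; what a row does not reach only later rows make up. A row lasts 1/10 s, in which the tool goes at most 50 mm and 8.59 degrees, less where a joint would pass 70% of its speed; a pose out of reach is approached as far as the arm can. A call with a number of a shift or a turn outside -1 to 1 is refused whole. A call with a gripper value outside its range is refused whole. The fingers move at their own pace and stop on an object; FORCE is the grip in N (left out, the last holds). Time passes only in rows, so rows that repeat a pose let the fingers close. It gives the time, the measured TCP pose, the force, the opening and the grip force at its end, in the units of the state.
- get_state(): the state, without advancing time (a new reading comes with each control period).
- imaging.get_image(name): name is "scene" or "side" or "wrist"; returns the picture (400x640x3 uint8, red, green, blue); there is no depth.
- imaging.camera_params(name): a dict with "camera_matrix" (3x3 intrinsics, pixels), "cam_to_world" (4x4, takes a point from camera to world coordinates); the wrist camera has in their place "T_tool_cam" (4x4, takes a point from camera to tool coordinates, whose origin is the TCP and whose axes are the flange's). Camera axes: x right, y down, z forward; pixel columns grow to the right and rows downward; lengths in m; the calibration is good to about 2 mm. A picture is of the moment at which its call begins: read the wrist's pose just before it. camera_params takes no time and is no camera call.
- ticket.sign_off(): hands the job in; it is judged then, once.
The state is a dict: "clock": time; "qpos": joint angles; "qd": joint speeds; "effort": joint torques, N m; "position": TCP position; "ee_rot": TCP orientation; "contact_force": force on the tool from outside, world axes, zero at the start; "moment": the same for the moment, N m; "width": finger opening in m; "gripper_force": force on a finger pad.
Only numpy, scipy, OpenCV 4.12 (cv2) and the standard library are available. Lean on these libraries where they do the work, as an engineer would, in place of code of your own. Each camera call takes 0.05 s, during which the arm holds its last target. There are 200 camera calls.

## Working session

There is one attempt and no reset: what is moved stays moved. The work goes in short steps, Python scripts to look and compute and a shell command to move; the robot and the scene stay as the last step left them, time stands still between calls to the robot, and variables do not carry over. Pictures are saved under pics/ and viewed, at most 10 in all, crops included, and the job is handed in when it is done.

```bash
mkdir -p pics
python3 - <<'E'
from rig import get_state, imaging
import cv2,numpy as np
s=get_state();print(s)
for n in("scene","side"):
    im=imaging.get_image(n);cv2.imwrite(f"pics/{n}0.png",im[:,:,::-1]);p=imaging.camera_params(n);print(n,np.round(p["camera_matrix"],1).tolist(),np.round(p["cam_to_world"],3).tolist())
print(imaging.camera_params("wrist"))
E
```

```text
{'clock': 0.0, 'qpos': array([ 9.88020292e-01,  2.76599709e-01,  1.50615618e+00, -8.18639040e-06,
        1.36068704e+00, -1.20997910e-01]), 'qd': array([ 0.00172386,  0.00039599,  0.00147387,  0.00084344,  0.00048   ,
       -0.00114974]), 'effort': array([ 2.63092465e-03, -4.16768968e+01, -2.45807701e+01,  2.65468952e-04,
        1.05914837e-02, -7.85765991e-06]), 'position': array([0.25588206, 0.51430146, 0.21732786]), 'ee_rot': array([-3.15110112e-04,  2.28842151e-01,  9.73463104e-01, -8.69829156e-04]), 'contact_force': array([0.61008915, 0.14311546, 0.55618094]), 'moment': array([0.00317306, 0.02437576, 0.01711399]), 'gripper_force': 0.0, 'width': 0.08536936712894669}
scene [[509.4, 0.0, 315.7], [0.0, 509.4, 194.3], [0.0, 0.0, 1.0]] [[0.444, -0.648, 0.619, -0.24], [-0.896, -0.314, 0.315, -0.363], [-0.01, -0.694, -0.72, 1.029], [0.0, 0.0, 0.0, 1.0]]
side [[485.4, 0.0, 326.7], [0.0, 485.4, 205.9], [0.0, 0.0, 1.0]] [[-0.966, -0.107, 0.235, 0.248], [-0.258, 0.36, -0.896, 1.082], [0.011, -0.927, -0.376, 0.551], [0.0, 0.0, 0.0, 1.0]]
{'camera_matrix': array([[321.85040163,   0.        , 328.03109602],
       [  0.        , 321.85040163, 198.3447296 ],
       [  0.        ,   0.        ,   1.        ]]), 'T_tool_cam': array([[ 5.26583621e-04, -9.48280094e-01, -3.17434382e-01,
         8.24793018e-02],
       [ 9.99999753e-01,  3.51875858e-04,  6.07705501e-04,
         7.58255497e-04],
       [-4.64577534e-04, -3.17434624e-01,  9.48280045e-01,
        -1.56190912e-01],
       [ 0.00000000e+00,  0.00000000e+00,  0.00000000e+00,
         1.00000000e+00]])}
```

View pics/scene0.png

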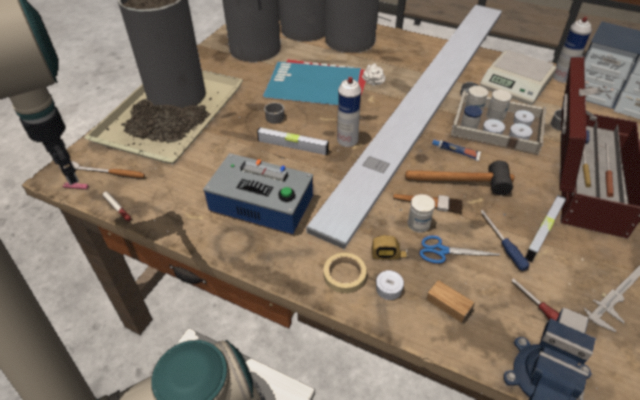

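View pics/side0.png

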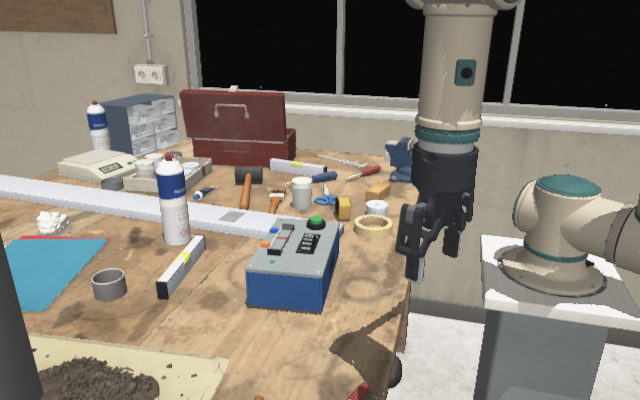

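The scene view shows the controller near (260,190), with the green button at (287,193). The side view shows it near (297,260), with the button at (316,222), the orange marker at (265,244) and the blue marker at (275,229).

```bash
cat > h.py <<'E'
from rig import get_state, imaging
import cv2,numpy as np
from scipy.spatial.transform import Rotation as R
def cam(n):
    p=imaging.camera_params(n)
    if n!="wrist": return p["camera_matrix"],p["cam_to_world"]
    s=get_state();T=np.eye(4);T[:3,:3]=R.from_quat(np.roll(s["ee_rot"],-1)).as_matrix();T[:3,3]=s["position"]
    return p["camera_matrix"],T@p["T_tool_cam"]
def ray(c,uv):
    K,T=c;d=T[:3,:3]@np.linalg.solve(K,[*uv,1.]);return T[:3,3],d/np.linalg.norm(d)
def onz(c,uv,z):
    o,d=ray(c,uv);return o+d*(z-o[2])/d[2]
def tri(r1,r2):
    A=np.c_[r1[1],-r2[1]];t=np.linalg.lstsq(A,r2[0]-r1[0],rcond=None)[0]
    a=r1[0]+t[0]*r1[1];b=r2[0]+t[1]*r2[1];return (a+b)/2,np.linalg.norm(a-b)
HSV=dict(green=((45,120,50),(80,255,255)),orange=((5,150,120),(18,255,255)),blue=((100,170,120),(125,255,255)),red=((0,150,90),(4,255,255)))
def blobs(im,col,box,amin=4):
    lo,hi=HSV[col];m=cv2.inRange(cv2.cvtColor(im,cv2.COLOR_RGB2HSV),lo,hi);x0,y0,x1,y1=box
    k=np.zeros_like(m);k[y0:y1,x0:x1]=m[y0:y1,x0:x1]
    n,l,st,c=cv2.connectedComponentsWithStats(k);return [(c[i].round(1).tolist(),st[i].tolist()) for i in range(1,n) if st[i][4]>=amin]
E
python3 - <<'E'
from h import *
for n,b in(("scene",(200,150,320,235)),("side",(240,205,345,315))):
    im=imaging.get_image(n);c=cam(n)
    for k in HSV: print(n,k,[(*x,onz(c,x[0],.1).round(3).tolist()) for x in blobs(im,k,b)])
    x0,y0,x1,y1=b;cv2.imwrite(f"pics/{n}c.png",cv2.resize(im[y0:y1,x0:x1,::-1],None,fx=5,fy=5,interpolation=2))
E
```

```text
scene green [([286.0, 192.1], [281, 188, 11, 9, 79], [0.533, 0.115, 0.1])]
scene orange [([258.4, 161.5], [257, 160, 4, 4, 13], [0.602, 0.238, 0.1])]
scene blue []
scene red []
side green [([315.8, 219.9], [310, 217, 12, 7, 73], [0.532, 0.097, 0.1]), ([271.8, 261.2], [270, 260, 4, 3, 8], [0.559, 0.31, 0.1])]
side orange [([273.8, 205.2], [273, 205, 3, 2, 4], [0.657, 0.039, 0.1]), ([264.6, 244.0], [261, 242, 9, 5, 36], [0.599, 0.245, 0.1])]
side blue [([273.6, 230.2], [271, 229, 6, 4, 20], [0.606, 0.177, 0.1])]
side red []
```

View pics/scenec.png

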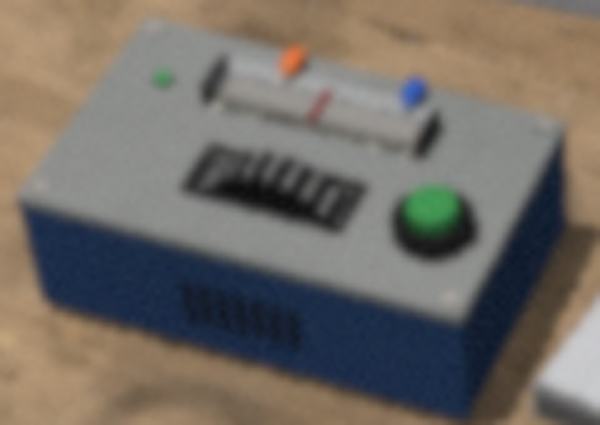

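The crop shows panel corners at (150,22), (560,122), (462,322) and (22,205), orange at (293,60), blue at (415,92) and the red pointer at (318,108). The pointer has to move to +y.

Run:
```python
from h import *
c=cam("scene")
P=np.array([onz(c,(200+u/5,150+v/5),.09) for u,v in((150,22),(560,122),(462,322),(22,205))])
print(P.round(3), [np.linalg.norm(P[i]-P[i-1]).round(3) for i in range(4)])
o=P.mean(0); yv=P[0]-P[1]+P[3]-P[2]; th=np.arctan2(-yv[0],yv[1])
g,e=tri(ray(c,(286,192.1)),ray(cam("side"),(315.8,219.9)));print("btn",g,e)
f,e=tri(ray(c,(258.4,161.5)),ray(cam("side"),(264.6,244)));print("orange",f,e)
print("o",o,"yaw",np.degrees(th))
Rz=np.array([[np.cos(th),-np.sin(th)],[np.sin(th),np.cos(th)]])
for n,p in dict(wheel=(-.025,0),btn=(-.025,-.09)).items(): print(n,o[:2]+Rz@p)
print("ptr,orange y:",(Rz.T@(onz(c,(263.6,171.6),.095)[:2]-o[:2])),Rz.T@(f[:2]-o[:2]))
s=get_state();M=R.from_quat(np.roll(s["ee_rot"],-1)).as_matrix();print("tool x,y",M[:,0],M[:,1], s["clock"])
```

```text
[[0.602 0.33  0.09 ]
 [0.629 0.089 0.09 ]
 [0.481 0.069 0.09 ]
 [0.453 0.312 0.09 ]] [np.float64(0.15), np.float64(0.243), np.float64(0.15), np.float64(0.245)]
btn [0.52801784 0.11141544 0.10661375] 0.0004859308490432427
orange [0.60294136 0.23887389 0.09741118] 0.002328257341713903
o [0.54136838 0.20003865 0.09      ] yaw 6.516436648932849
wheel [0.51652989 0.19720144]
btn [0.52674384 0.1077829 ]
ptr,orange y: [0.03760671 0.00354363] [0.06558253 0.03159653]
tool x,y [-8.95274728e-01  4.45514476e-01  1.10206142e-04] [ 0.44551415  0.89527433 -0.00100923] 0.2
```

```bash
python3 -m inch '[{"claw":-1,"travel":[0.2,-0.2,0],"turn":0.045},{"claw":-1,"travel":[0.4,-0.4,0],"turn":0.09},{"claw":-1,"travel":[0.6,-0.6,0],"turn":0.135},{"claw":-1,"travel":[0.7,-0.8,0],"turn":0.183},{"claw":-1,"travel":[0.8,-1.0,0],"turn":0.183}]' && python3 -m inch '[{"claw":-1,"travel":[0.2,-0.2,0],"turn":0},{"claw":-1,"travel":[0.4,-0.4,0],"turn":0},{"claw":-1,"travel":[0.5,-0.585,0],"turn":0},{"claw":-1,"travel":[0.5,-0.585,0],"turn":0},{"claw":-1,"travel":[0.5,-0.585,0],"turn":0}]'
python3 - <<'E'
from h import *
s=get_state();c=cam("wrist");im=imaging.get_image("wrist");cv2.imwrite("pics/w1.png",im[:,:,::-1])
M=R.from_quat(np.roll(s["ee_rot"],-1)).as_matrix();print(s["position"],M[:,1],s["contact_force"],s["width"])
for k in HSV: print(k,[(*x,onz(c,x[0],.097).round(3).tolist()) for x in blobs(im,k,(0,0,640,400),25)])
E
```

```text
clock: 0.7
position: [0.4062, 0.3337, 0.218]
ee_rot: [0.0, -0.058, 0.998, 0.0]
contact_force: [1.1, -0.1, 0.2]
width: 0.0123
gripper_force: 0.0
clock: 1.2
position: [0.5055, 0.2166, 0.2178]
ee_rot: [-0.001, -0.055, 0.998, 0.0]
contact_force: [-0.8, 0.6, 0.8]
width: 0.0002
gripper_force: 0.0
[0.50552029 0.21658114 0.21783886] [-1.09604690e-01  9.93975181e-01  3.90251288e-04] [-0.76286466  0.58555522  0.75507548] 0.00022957882789438846
green [([203.1, 203.6], [186, 188, 36, 33, 885], [0.534, 0.106, 0.097]), ([402.0, 252.6], [398, 249, 9, 8, 59], [0.563, 0.296, 0.097])]
orange [([633.9, 181.9], [628, 176, 12, 12, 129], [0.471, 0.489, 0.097]), ([27.6, 305.4], [0, 298, 62, 18, 670], [0.664, -0.073, 0.097]), ([30.0, 367.4], [0, 356, 62, 25, 795], [0.747, -0.085, 0.097])]
blue [([265.9, 287.6], [262, 285, 9, 6, 45], [0.616, 0.168, 0.097])]
red [([624.9, 40.4], [613, 30, 27, 23, 279], [0.361, 0.435, 0.097])]
```

View pics/w1.png

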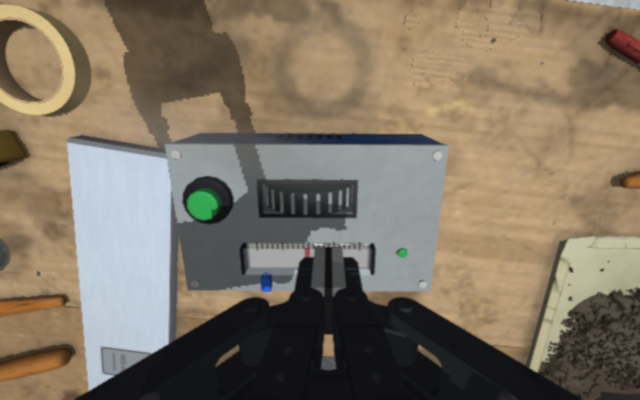

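The wrist view shows the slot at (308,198), the button at (203,204), the pointer at (307,253) and blue at (266,283). The finger hides the orange marker, so I'll step back for a clear view.

```bash
python3 -m inch '[{"claw":-1,"travel":[-0.2,0,0],"turn":0},{"claw":-1,"travel":[-0.4,0,0],"turn":0},{"claw":-1,"travel":[-0.4,0,0],"turn":0},{"claw":-1,"travel":[-0.4,0,0],"turn":0}]'
python3 - <<'E'
from h import *
s=get_state();c=cam("wrist");im=imaging.get_image("wrist");cv2.imwrite("pics/w2.png",im[150:350,160:480,::-1].repeat(2,0).repeat(2,1))
print(s["position"])
for k in HSV: print(k,[(*x,onz(c,x[0],.097).round(4).tolist()) for x in blobs(im,k,(160,100,480,400),8)])
E
```

```text
clock: 1.65
position: [0.4237, 0.2192, 0.2187]
ee_rot: [0.001, -0.058, 0.998, 0.0]
contact_force: [1.2, 0.2, -1.0]
width: -0.0002
gripper_force: 0.0
[0.42371679 0.21922718 0.2187498 ]
green [([201.2, 281.5], [186, 268, 31, 28, 689], [0.5364, 0.1065, 0.097])]
orange [([325.4, 347.9], [322, 340, 8, 16, 94], [0.6044, 0.2389, 0.097])]
blue []
red []
```

View pics/w2.png

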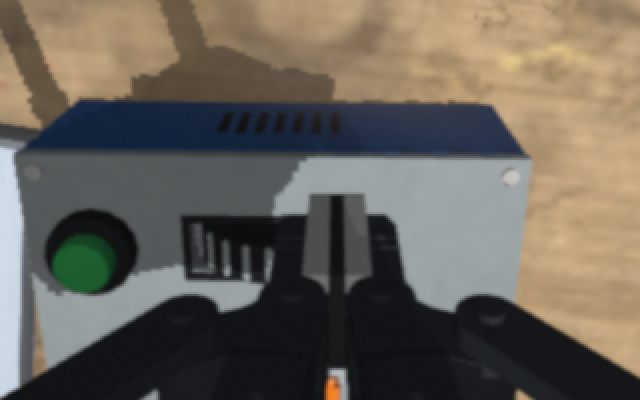

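Run:
```python
from h import *
im=cv2.imread("pics/w1.png")[:,:,::-1].copy()
p=imaging.camera_params("wrist");T=np.eye(4);T[:3,:3]=R.from_quat([-.0551,.9985,0,-.0005]).as_matrix();T[:3,3]=[.50552,.21658,.21784]
c=(p["camera_matrix"],T@p["T_tool_cam"])
h=cv2.cvtColor(im,cv2.COLOR_RGB2HSV)
for n,l in dict(screws=[(176.5,155.5),(437.5,155.5),(194,284),(422.5,284.5)]).items():
    P=np.array([onz(c,q,.091) for q in l]);print(n,P.round(4).tolist(),P.mean(0)); d=P[1]-P[0]+P[3]-P[2];print("yaw",np.degrees(np.arctan2(-d[0],d[1])))
P=np.array([onz(c,q,.093) for q in[(258.5,180),(356,180),(259,217),(357,217)]]);print("slot",P.round(4).tolist(),P.mean(0))
print("btn",onz(c,(203.1,203.6),.107))
g=im[180:217,255:362].astype(int).sum(2);
print("ptr",onz(c,(307.3,253),.095))
```

```text
screws [[0.4931, 0.0811, 0.091], [0.4675, 0.3114, 0.091], [0.6244, 0.0939, 0.091], [0.5994, 0.3251, 0.091]] [0.54609966 0.20289072 0.091     ]
yaw 6.253083302792813
slot [[0.507, 0.1548, 0.093], [0.4972, 0.2424, 0.093], [0.5429, 0.1568, 0.093], [0.5328, 0.2482, 0.093]] [0.51997264 0.20054767 0.093     ]
btn [0.52971969 0.10996931 0.107     ]
ptr [0.57446947 0.20529347 0.095     ]
```

```bash
python3 -m inch '[{"claw":-1,"travel":[0.2,-0.07,0],"turn":0},{"claw":-1,"travel":[0.4,-0.14,0],"turn":0},{"claw":-1,"travel":[0.483,-0.166,-0.2],"turn":0},{"claw":-1,"travel":[0.483,-0.166,-0.36],"turn":0},{"claw":-1,"travel":[0.483,-0.166,-0.36],"turn":0}]'; python3 -m inch '[{"claw":-1,"travel":[0,0,0],"turn":0},{"claw":-1,"travel":[0,0,0],"turn":0}]'
python3 -c "
from h import *
print(get_state()['position'],get_state()['contact_force'])"
```

```text
clock: 2.2
position: [0.5197, 0.184, 0.1415]
ee_rot: [-0.005, -0.056, 0.998, -0.001]
contact_force: [-1.1, -0.3, -0.9]
width: -0.0001
gripper_force: 0.0
clock: 2.4
position: [0.5231, 0.1853, 0.1481]
ee_rot: [0.002, -0.057, 0.998, 0.0]
contact_force: [0.8, -0.1, 0.1]
width: 0.0001
gripper_force: 0.0
[0.52312092 0.18533457 0.14805416] [ 0.81814939 -0.09895297  0.05660669]
```

```bash
python3 -m inch '[{"claw":-1,"travel":[0,0,-0.03],"turn":0},{"claw":-1,"travel":[0,0,-0.06],"turn":0},{"claw":-1,"travel":[0,0,-0.08],"turn":0},{"claw":-1,"travel":[0,0,-0.08],"turn":0},{"claw":-1,"travel":[0,0,-0.08],"turn":0}]'; python3 -m inch '[{"claw":-1,"travel":[0,0,-0.015],"turn":0},{"claw":-1,"travel":[0,0,-0.03],"turn":0},{"claw":-1,"travel":[0,0,-0.04],"turn":0},{"claw":-1,"travel":[0,0,-0.04],"turn":0}]'
```

```text
clock: 2.9
position: [0.5216, 0.1846, 0.1302]
ee_rot: [-0.0, -0.057, 0.998, 0.0]
contact_force: [0.1, 0.7, -0.5]
width: 0.0003
gripper_force: 0.0
clock: 3.3
position: [0.5214, 0.1845, 0.1218]
ee_rot: [-0.0, -0.057, 0.998, -0.0]
contact_force: [-0.7, -1.1, 0.2]
width: 0.0001
gripper_force: 0.0
```

```bash
for i in 1 2; do python3 -m inch '[{"claw":-1,"travel":[0,0,-0.006],"turn":0},{"claw":-1,"travel":[0,0,-0.01],"turn":0},{"claw":-1,"travel":[0,0,-0.01],"turn":0}]'; done
python3 - <<'E'
from h import *
for n,b in(("scene",(200,130,320,230)),("side",(240,190,360,290))):
    im=imaging.get_image(n);x0,y0,x1,y1=b;cv2.imwrite(f"pics/{n}d.png",cv2.resize(im[y0:y1,x0:x1,::-1],None,fx=5,fy=5,interpolation=2))
cv2.imwrite("pics/d.png",np.hstack([cv2.resize(cv2.imread(f"pics/{n}d.png"),(400,333)) for n in("scene","side")]))
for i in range(3):
    print(get_state()['contact_force'],get_state()['position']);imaging.get_image("side")
E
```

```text
clock: 3.6
position: [0.5216, 0.1846, 0.1201]
ee_rot: [-0.0, -0.057, 0.998, 0.0]
contact_force: [0.2, 0.0, 0.0]
width: -0.0001
gripper_force: 0.0
clock: 3.9
position: [0.5216, 0.1846, 0.1181]
ee_rot: [-0.0, -0.057, 0.998, 0.0]
contact_force: [-0.6, 0.2, 0.3]
width: -0.0001
gripper_force: 0.0
[-0.95438853  0.08004614 -0.26127011] [0.52165383 0.18457373 0.11818046]
[-0.26417075  0.58990368 -0.71406806] [0.52168399 0.18459206 0.11825568]
[-0.03287234  1.01982207  0.03639705] [0.52166136 0.18459512 0.11822691]
```

View pics/d.png

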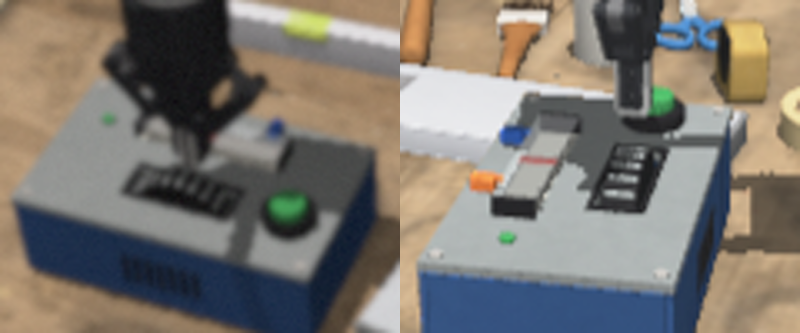

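The scene crop shows the fingertip at about (258,179.5) full-frame and the side crop shows it at about (309,224). It appears to be hanging above the wheel towards the button, so I'll triangulate it.

Run:
```python
from h import *
S,D=cam("scene"),cam("side")
def proj(c,p):
    K,T=c;q=np.linalg.inv(T)@[*p,1];u=K@q[:3];return (u[:2]/u[2]).round(1)
print("tip",tri(ray(S,(258,179.5)),ray(D,(309,224))))
for z in(.118,.099): print(z,proj(S,(.5216,.1846,z)),proj(D,(.5216,.1846,z)))
print("wheel top est",proj(S,(.519,.199,.108)),proj(D,(.519,.199,.108)), "slot ctr z.093",proj(S,(.519,.199,.093)),proj(D,(.519,.199,.093)))
# observed slot centre: scene crop (185,193), side crop (628-400,178)
a,b=(200+185/3.333,130+193/3.333),(240+228/3.333,190+178/3.333);print("obs slot",a,b,onz(S,a,.093),onz(D,b,.093),tri(ray(S,a),ray(D,b)))
print("btn",tri(ray(S,(286,192.1)),ray(D,(315.8,219.9))))
im=imaging.get_image("wrist");cv2.imwrite("pics/w3.png",im[:,:,::-1])
```

```text
tip (array([0.52018199, 0.18603782, 0.12840176]), np.float64(0.0037141761134256712))
0.118 [259.4 181.6] [309.2 228.7]
0.099 [260.1 186.8] [309.2 236.8]
wheel top est [254.4 183.3] [308.4 235.9] slot ctr z.093 [255.  187.4] [308.4 242.3]
obs slot (255.5055505550555, 187.9057905790579) (308.4068406840684, 243.4053405340534) [0.5179098  0.19679125 0.093     ] [0.51760196 0.20382086 0.093     ] (array([0.51958867, 0.19827387, 0.09034275]), np.float64(0.0007368377641332188))
btn (array([0.52801784, 0.11141544, 0.10661375]), np.float64(0.0004859308490432427))
```

View pics/w3.png

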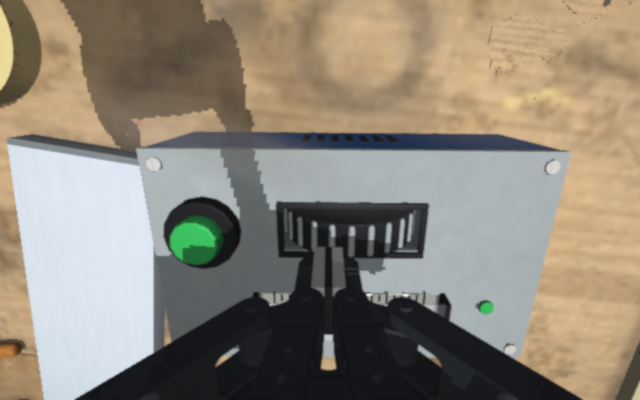

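The fingertip sits higher than stated, at about z 0.125, so it hasn't reached the wheel. I'll lower it in small steps while watching the force.

```bash
for i in 1 2; do python3 -m inch '[{"claw":-1,"travel":[0,0,-0.01],"turn":0},{"claw":-1,"travel":[0,0,-0.02],"turn":0},{"claw":-1,"travel":[0,0,-0.02],"turn":0}]'; done; for i in 1 2 3; do python3 -m inch '[{"claw":-1,"travel":[0,0,-0.005],"turn":0},{"claw":-1,"travel":[0,0,-0.01],"turn":0},{"claw":-1,"travel":[0,0,-0.01],"turn":0}]'; done | grep -E "pos|contact"
```

```text
clock: 4.5
position: [0.5213, 0.1845, 0.1138]
ee_rot: [-0.0, -0.057, 0.998, -0.0]
contact_force: [0.3, -0.1, -0.1]
width: 0.0002
gripper_force: 0.0
clock: 4.8
position: [0.5214, 0.1845, 0.1098]
ee_rot: [-0.0, -0.057, 0.998, -0.0]
contact_force: [-0.6, 0.9, 0.6]
width: 0.0002
gripper_force: 0.0
position: [0.5216, 0.1846, 0.1081]
contact_force: [0.1, -0.1, -1.0]
position: [0.5216, 0.1845, 0.1061]
contact_force: [0.9, -0.3, -0.5]
position: [0.5215, 0.1846, 0.104]
contact_force: [-0.2, 0.4, -0.2]
```

```bash
for i in 1 2 3 4; do python3 -m inch '[{"claw":-1,"travel":[0,0,-0.005],"turn":0},{"claw":-1,"travel":[0,0,-0.01],"turn":0},{"claw":-1,"travel":[0,0,-0.01],"turn":0}]'; done | grep -E "pos|contact"
```

```text
position: [0.5215, 0.1846, 0.1021]
contact_force: [-0.4, -0.7, -0.6]
position: [0.5215, 0.1845, 0.1]
contact_force: [0.6, -0.2, 0.9]
position: [0.5216, 0.1845, 0.0981]
contact_force: [-0.3, -1.1, -0.3]
position: [0.5216, 0.1845, 0.0961]
contact_force: [0.4, -0.4, -0.4]
```

Run:
```python
from h import *
a=imaging.get_image("scene");b=imaging.get_image("side")
cv2.imwrite("pics/e.png",np.hstack([cv2.resize(a[140:220,210:310,::-1],(400,320),interpolation=2),cv2.resize(b[190:270,260:360,::-1],(400,320),interpolation=2)]))
```

```text
(no output)
```

View pics/e.png

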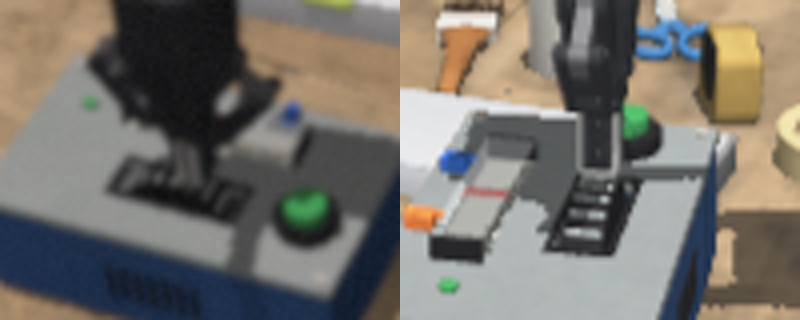

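Side crop: the tip is at (310,233) full-frame, z about 0.107, nearly touching the wheel. The tip is about 11 mm behind the TCP, so I'll keep lowering it in small steps.

```bash
for i in 1 2 3 4; do python3 -m inch '[{"claw":-1,"travel":[0,0,-0.005],"turn":0},{"claw":-1,"travel":[0,0,-0.005],"turn":0}]'; done | grep -E "pos|contact"
```

```text
position: [0.5216, 0.1846, 0.0951]
contact_force: [0.9, -0.3, 0.7]
position: [0.5215, 0.1846, 0.0941]
contact_force: [0.7, 1.6, -0.4]
position: [0.5218, 0.1846, 0.0932]
contact_force: [0.3, -0.3, -0.5]
position: [0.5218, 0.1846, 0.0924]
contact_force: [0.3, 0.6, 2.1]
```

```bash
for i in 1 2 3; do python3 -m inch '[{"claw":-1,"travel":[0,0,-0.005],"turn":0},{"claw":-1,"travel":[0,0,-0.005],"turn":0}]'; done | grep -E "pos|contact"
```

```text
position: [0.5218, 0.1846, 0.0914]
contact_force: [-0.7, -0.6, 2.2]
position: [0.5218, 0.1846, 0.0903]
contact_force: [-1.6, 0.1, 3.2]
position: [0.5218, 0.1846, 0.0893]
contact_force: [0.0, 0.4, 5.0]
```

```bash
python3 -m inch '[{"claw":-1,"travel":[-0.003,0.03,0],"turn":0},{"claw":-1,"travel":[-0.007,0.065,0],"turn":0},{"claw":-1,"travel":[-0.011,0.1,0],"turn":0},{"claw":-1,"travel":[-0.014,0.13,0],"turn":0},{"claw":-1,"travel":[-0.014,0.13,0],"turn":0}]'
cat > m.py <<'E'
from h import *
c=cam("side");im=imaging.get_image("side");h=cv2.cvtColor(im,cv2.COLOR_RGB2HSV)
m=((h[...,0]<8)|(h[...,0]>172))&(h[...,1]>70);k=np.zeros(m.shape,np.uint8);k[225:262,262:292]=m[225:262,262:292]
n,l,st,cc=cv2.connectedComponentsWithStats(k)
th=np.radians(6.3);u=np.array([-np.sin(th),np.cos(th)])
for i in range(1,n):
    if st[i][4]>3:
        p=onz(c,cc[i],.095);print("ptr",cc[i].round(1),st[i],p.round(4),"u",(u@p[:2]).round(4))
for x in blobs(im,"orange",(255,235,285,252)): p=onz(c,x[0],.097);print("orange",x,p.round(4),"u",(u@p[:2]).round(4))
E
python3 m.py
```

```text
clock: 8.9
position: [0.5189, 0.2121, 0.0894]
ee_rot: [0.0, -0.057, 0.998, 0.001]
contact_force: [-0.6, 1.9, 4.9]
width: 0.0001
gripper_force: 2.4
ptr [280.1 242.7] [274 242  12   3  15] [0.5746 0.221  0.095 ] u 0.1566
orange ([264.6, 244.0], [261, 242, 9, 5, 36]) [0.6018 0.2396 0.097 ] u 0.1721
```

```bash
python3 -m inch '[{"claw":-1,"travel":[0,0,0.02],"turn":0},{"claw":-1,"travel":[0,0,0.045],"turn":0},{"claw":-1,"travel":[0.007,-0.065,0.045],"turn":0},{"claw":-1,"travel":[0.014,-0.13,0.045],"turn":0},{"claw":-1,"travel":[0.014,-0.13,0.045],"turn":0}]' | grep -E "pos|cont"; python3 -m inch '[{"claw":-1,"travel":[0,0,-0.015],"turn":0},{"claw":-1,"travel":[0,0,-0.03],"turn":0},{"claw":-1,"travel":[0,0,-0.045],"turn":0},{"claw":-1,"travel":[0,0,-0.045],"turn":0}]'| grep -E "pos|cont"; python3 -m inch '[{"claw":-1,"travel":[-0.003,0.03,0],"turn":0},{"claw":-1,"travel":[-0.007,0.06,0],"turn":0},{"claw":-1,"travel":[-0.011,0.09,0],"turn":0},{"claw":-1,"travel":[-0.013,0.12,0],"turn":0},{"claw":-1,"travel":[-0.013,0.12,0],"turn":0}]'| grep -E "pos|cont"; python3 m.py
python3 -m inch '[{"claw":-1,"travel":[0,0,0.03],"turn":0},{"claw":-1,"travel":[0,-0.1,0.2],"turn":0},{"claw":-1,"travel":[0,-0.3,0.4],"turn":0},{"claw":-1,"travel":[0,-0.45,0.5],"turn":0},{"claw":-1,"travel":[0,-0.45,0.5],"turn":0}]'| grep -E "pos|cont"; python3 -m inch '[{"claw":-1,"travel":[0,0,0],"turn":0},{"claw":-1,"travel":[0,0,0],"turn":0}]'| grep -E "pos|cont"
python3 - <<'E'
from h import *
c=cam("wrist");im=imaging.get_image("wrist");x0,y0=330,180
cv2.imwrite("pics/w4.png",cv2.resize(im[y0:y0+140,x0:x0+200,::-1],None,fx=4,fy=4,interpolation=2))
np.save("w4.npy",np.array(c[1]));np.save("w4i.npy",im)
for k in("green","orange","blue"): print(k,[(*x,onz(c,x[0],.097).round(4).tolist()) for x in blobs(im,k,(100,100,600,400),12)])
E
```

```text
position: [0.5214, 0.1821, 0.0978]
contact_force: [-0.4, -0.7, -0.0]
position: [0.5218, 0.1844, 0.0892]
contact_force: [-1.0, -2.0, 5.2]
position: [0.519, 0.2102, 0.0894]
contact_force: [-0.5, 1.3, 4.5]
ptr [277.8 245.9] [273 245  11   3  14] [0.574  0.2363 0.095 ] u 0.1718
orange ([264.6, 244.0], [261, 242, 9, 5, 36]) [0.6018 0.2396 0.097 ] u 0.1721
position: [0.5211, 0.115, 0.1927]
contact_force: [1.1, 1.3, 0.0]
position: [0.518, 0.1189, 0.188]
contact_force: [0.6, 0.8, 0.1]
green [([314.0, 215.5], [297, 200, 35, 33, 915], [0.5346, 0.1105, 0.097]), ([520.2, 267.8], [515, 264, 11, 9, 77], [0.563, 0.2943, 0.097])]
orange [([447.3, 301.5], [442, 291, 12, 20, 185], [0.6042, 0.2389, 0.097]), ([109.9, 316.1], [100, 311, 22, 12, 203], [0.6547, -0.0663, 0.097]), ([105.4, 376.6], [100, 373, 15, 11, 91], [0.7284, -0.0779, 0.097])]
blue [([369.9, 296.0], [367, 292, 7, 10, 52], [0.6063, 0.1683, 0.097])]
```

View pics/w4.png

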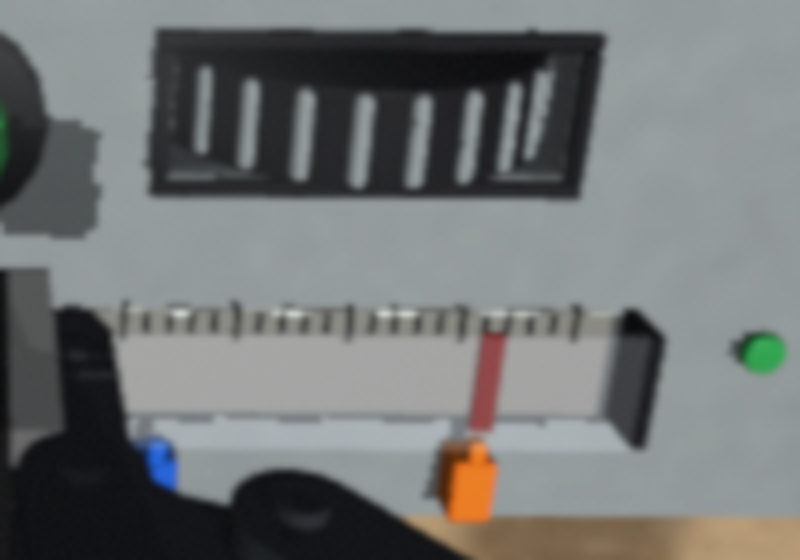

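The wrist crop shows the pointer running from (494,335) to (482,430) and the orange nose at (478,445), nearly in line. I'll check the parallax by triangulating.

Run:
```python
from h import *
K=imaging.camera_params("wrist")["camera_matrix"];c=(K,np.load("w4.npy"));im=np.load("w4i.npy");S=cam("side");C=cam("scene")
h=cv2.cvtColor(im,cv2.COLOR_RGB2HSV);m=((h[...,0]<8)|(h[...,0]>172))&(h[...,1]>90)
k=np.zeros(m.shape,np.uint8);k[258:292,440:465]=m[258:292,440:465];ys,xs=np.nonzero(k);print("ptr wrist",xs.mean(),ys.mean(),xs.min(),xs.max(),ys.min(),ys.max())
th=np.radians(6.3);u=np.array([-np.sin(th),np.cos(th)])
pw=(xs.mean(),ys.mean());ob=(447.3,301.5)
p,e=tri(ray(c,pw),ray(S,(277.8,245.9)));print("ptr tri",p,e,u@p[:2])
o,e=tri(ray(c,ob),ray(S,(264.6,244)));print("orange tri",o,e,u@o[:2])
for z in(.09,.093,.096,.1):
    a=onz(c,pw,z);b=onz(c,ob,z);n=onz(c,(330+478/4,180+445/4),z);t=onz(c,(330+482/4,180+430/4),z);print(z,"ptr",(u@a[:2]).round(4),"ptr far end",(u@t[:2]).round(4),"orange",(u@b[:2]).round(4),"nose",(u@n[:2]).round(4))
s=imaging.get_image("scene")
h=cv2.cvtColor(s,cv2.COLOR_RGB2HSV);m=((h[...,0]<10)|(h[...,0]>170))&(h[...,1]>60);ys,xs=np.nonzero(m[160:180,245:280]);print("scene ptr",len(xs),xs.mean()+245,ys.mean()+160)
if len(xs): print(onz(C,(xs.mean()+245,ys.mean()+160),.095),onz(C,(258.4,161.5),.097))
```

```text
ptr wrist 451.4873949579832 274.4453781512605 448 455 263 286
ptr tri [0.5752802  0.23634496 0.09569393] 0.0030664299444286298 0.17178968039941805
orange tri [0.60302019 0.23860309 0.09702171] 0.001972458548555741 0.17099014951650496
0.09 ptr 0.1746 ptr far end 0.1754 orange 0.1743 nose 0.175
0.093 ptr 0.1733 ptr far end 0.1741 orange 0.173 nose 0.1736
0.096 ptr 0.1719 ptr far end 0.1727 orange 0.1716 nose 0.1723
0.1 ptr 0.1702 ptr far end 0.1709 orange 0.1699 nose 0.1705
scene ptr 21 255.9047619047619 164.95238095238096
[0.59184071 0.23985229 0.095     ] [0.60488385 0.23959002 0.097     ]
```

```bash
python3 -m inch '[{"claw":-1,"travel":[0,0.22,0],"turn":0},{"claw":-1,"travel":[0,0.44,0],"turn":0},{"claw":-1,"travel":[0,0.66,0],"turn":0},{"claw":-1,"travel":[0,0.88,0],"turn":0},{"claw":-1,"travel":[0,1.0,0],"turn":0}]'| grep -E "pos|cont";python3 -m inch '[{"claw":-1,"travel":[0,0.2,0],"turn":0},{"claw":-1,"travel":[0,0.2,0],"turn":0},{"claw":-1,"travel":[0,0.2,0],"turn":0},{"claw":-1,"travel":[0,0.2,0],"turn":0}]'| grep -E "pos|cont"
python3 - <<'E'
from h import *
c=cam("wrist");im=imaging.get_image("wrist");cv2.imwrite("pics/w5.png",im[:,:,::-1]);c0=(c[0],np.load("w4.npy"))
th=np.radians(6.3);u=np.array([-np.sin(th),np.cos(th)])
ob=[x for x in blobs(im,"orange",(100,200,330,380),40)];print(ob)
h=cv2.cvtColor(im,cv2.COLOR_RGB2HSV);m=(((h[...,0]<8)|(h[...,0]>172))&(h[...,1]>90)).astype(np.uint8);m[:230]=0;m[320:]=0;m[:,:100]=0;m[:,330:]=0
n,l,st,cc=cv2.connectedComponentsWithStats(m);B=[(cc[i],st[i]) for i in range(1,n) if st[i][4]>40];print(B)
for q,_ in B:
    p,e=tri(ray(c,q),ray(c0,(451.49,274.45)));print("ptr",p,e,u@p[:2])
for q,_ in ob:
    p,e=tri(ray(c,q),ray(c0,(447.3,301.5)));print("orange",p,e,u@p[:2])
E
```

```text
position: [0.5178, 0.3228, 0.1878]
contact_force: [-0.8, -0.5, 0.4]
position: [0.5184, 0.3582, 0.1883]
contact_force: [0.5, 0.0, -0.3]
[([178.6, 274.1], [173, 264, 13, 19, 164])]
[(array([174.47328244, 246.21374046]), array([171, 234,   8,  26, 131], dtype=int32))]
ptr [0.57534674 0.23512251 0.09917191] 0.0004625443047223563 0.17056731833043792
orange [0.60252366 0.23771131 0.0993082 ] 0.00023143088311035345 0.17015823942561165
```

The pointer and marker differ by about 0.4 mm in y from two opposed views at equal height, so the speed is set. Next is the button.

```bash
python3 -m inch '[{"claw":-1,"travel":[0.05,-0.22,0],"turn":0},{"claw":-1,"travel":[0.053,-0.44,0],"turn":0},{"claw":-1,"travel":[0.053,-0.66,0],"turn":0},{"claw":-1,"travel":[0.053,-0.88,0],"turn":0},{"claw":-1,"travel":[0.053,-1.0,0],"turn":0}]'| grep -E "pos|cont";python3 -m inch '[{"claw":-1,"travel":[0,-0.2,0],"turn":0},{"claw":-1,"travel":[0,-0.24,0],"turn":0},{"claw":-1,"travel":[0,-0.24,-0.15],"turn":0},{"claw":-1,"travel":[0,-0.24,-0.3],"turn":0},{"claw":-1,"travel":[0,-0.24,-0.4],"turn":0}]'| grep -E "pos|cont";python3 -m inch '[{"claw":-1,"travel":[0,0,0],"turn":0},{"claw":-1,"travel":[0,0,0],"turn":0},{"claw":-1,"travel":[0,0,0],"turn":0}]'| grep -E "pos|cont"
```

```text
position: [0.5289, 0.1543, 0.1894]
contact_force: [-1.6, 0.8, -0.3]
position: [0.5284, 0.11, 0.1077]
contact_force: [0.5, 0.5, 0.3]
position: [0.5308, 0.1107, 0.1106]
contact_force: [0.7, 0.1, -0.9]
```

Now at (0.531, 0.111), on the button's axis. Pressing down in steps.

```bash
python3 -m inch '[{"claw":-1,"travel":[0,0,-0.03],"turn":0},{"claw":-1,"travel":[0,0,-0.06],"turn":0},{"claw":-1,"travel":[0,0,-0.08],"turn":0},{"claw":-1,"travel":[0,0,-0.08],"turn":0}]'| grep -E "pos|cont"; for i in 1 2 3 4; do python3 -m inch '[{"claw":-1,"travel":[0,0,-0.005],"turn":0},{"claw":-1,"travel":[0,0,-0.01],"turn":0},{"claw":-1,"travel":[0,0,-0.01],"turn":0}]'; done| grep -E "pos|cont"
```

```text
position: [0.5304, 0.1107, 0.0934]
contact_force: [-0.7, 0.1, 3.9]
position: [0.5305, 0.1107, 0.0928]
contact_force: [-0.8, 0.4, 11.7]
position: [0.5305, 0.1107, 0.0926]
contact_force: [-4.7, 0.4, 21.1]
position: [0.5306, 0.1107, 0.0924]
contact_force: [-6.0, 0.1, 31.6]
position: [0.5307, 0.1108, 0.0923]
contact_force: [-10.7, -0.5, 43.2]
```

```bash
cat > b.py <<'E'
from h import *
for n,b in(("side",(295,205,340,240)),("scene",(270,180,300,205))):
    im=imaging.get_image(n);print(n,blobs(im,"green",b,8),onz(cam(n),blobs(im,"green",b,8)[0][0],.1))
E
python3 b.py; python3 -m inch '[{"claw":-1,"travel":[0,0,0.05],"turn":0},{"claw":-1,"travel":[0,0,0.1],"turn":0},{"claw":-1,"travel":[0,0,0.2],"turn":0},{"claw":-1,"travel":[0,0,0.4],"turn":0},{"claw":-1,"travel":[0,0,0.4],"turn":0}]'| grep -E "pos|cont"; python3 b.py; python3 m.py
```

```text
side [([316.4, 222.6], [310, 220, 12, 5, 22])] [0.52691292 0.11089823 0.1       ]
scene [([287.5, 194.4], [282, 191, 10, 6, 25])] [0.52771525 0.10741314 0.1       ]
position: [0.5324, 0.1108, 0.1693]
contact_force: [0.1, -0.1, 0.1]
side [([315.8, 220.0], [310, 217, 12, 7, 73])] [0.53231285 0.09716884 0.1       ]
scene [([285.9, 191.8], [281, 188, 11, 9, 80])] [0.5340327  0.11549692 0.1       ]
ptr [277.3 243.8] [273 243  11   2  13] [0.5782 0.2278 0.095 ] u 0.163
orange ([264.6, 244.0], [261, 242, 9, 5, 37]) [0.6018 0.2396 0.097 ] u 0.1721
```

```bash
python3 -m inch '[{"claw":-1,"travel":[0,0,0.1],"turn":0},{"claw":-1,"travel":[0,0,0.1],"turn":0},{"claw":-1,"travel":[0,0,0.1],"turn":0}]'| grep -E "clock|pos|cont"
python3 - <<'E'
from h import *
c=cam("wrist");im=imaging.get_image("wrist");cv2.imwrite("pics/w6.png",im[:,:,::-1])
th=np.radians(6.3);u=np.array([-np.sin(th),np.cos(th)])
h=cv2.cvtColor(im,cv2.COLOR_RGB2HSV);m=(((h[...,0]<8)|(h[...,0]>172))&(h[...,1]>90)).astype(np.uint8);m[:230]=0;m[330:]=0;m[:,:400]=0;m[:,520:]=0
n,l,st,cc=cv2.connectedComponentsWithStats(m)
for i in range(1,n):
    if st[i][4]>30: print("ptr",st[i],u@onz(c,cc[i],.099)[:2])
for x in blobs(im,"orange",(400,200,540,380),30): print("orange",x,u@onz(c,x[0],.099)[:2])
E
```

```text
clock: 16.1
position: [0.529, 0.1105, 0.1839]
contact_force: [-0.7, 0.9, -0.4]
ptr [462 255   9  25 130] 0.17062437144416004
orange ([461.3, 294.6], [455, 284, 13, 20, 191]) 0.17030570905031298
```

The pointer is still set, within 0.3 mm. The first press left the button's travel unclear, so I'll press once more in finer steps to confirm the full stroke.

```bash
python3 -m inch '[{"claw":-1,"travel":[0,0,-0.15],"turn":0},{"claw":-1,"travel":[0,0,-0.3],"turn":0},{"claw":-1,"travel":[0,0,-0.38],"turn":0},{"claw":-1,"travel":[0,0,-0.38],"turn":0},{"claw":-1,"travel":[0,0,-0.38],"turn":0}]'| grep -E "pos|cont"; for i in 1 2 3 4 5 6 7 8 9 10; do python3 -m inch '[{"claw":-1,"travel":[0,0,-0.008],"turn":0},{"claw":-1,"travel":[0,0,-0.008],"turn":0}]'; done| grep -E "pos|cont"
```

```text
position: [0.5293, 0.1105, 0.1086]
contact_force: [0.1, 0.2, 0.5]
position: [0.5303, 0.1106, 0.1085]
contact_force: [-0.2, -0.4, 0.2]
position: [0.5298, 0.1106, 0.1064]
contact_force: [0.2, -0.3, 0.0]
position: [0.5295, 0.1106, 0.1044]
contact_force: [-0.4, 0.2, -0.4]
position: [0.5295, 0.1105, 0.1026]
contact_force: [-0.4, -0.2, 0.4]
position: [0.5295, 0.1106, 0.101]
contact_force: [0.4, 0.1, -0.8]
position: [0.5295, 0.1105, 0.0994]
contact_force: [0.5, 1.0, -0.1]
position: [0.5298, 0.1106, 0.0981]
contact_force: [-0.2, 0.3, 1.8]
position: [0.5298, 0.1106, 0.0965]
contact_force: [-0.4, 0.6, 2.4]
position: [0.5298, 0.1106, 0.0949]
contact_force: [0.2, 0.0, 4.4]
position: [0.5298, 0.1106, 0.0933]
contact_force: [-1.2, 0.1, 4.4]
```

The spring force rises from 0.099 to 0.093 m, which is the full 6 mm travel and ends at the stop. I'll finish the press and retreat.

```bash
python3 -m inch '[{"claw":-1,"travel":[0,0,-0.01],"turn":0},{"claw":-1,"travel":[0,0,-0.01],"turn":0},{"claw":-1,"travel":[0,0,-0.01],"turn":0}]'| grep -E "pos|cont"; python3 -m inch '[{"claw":-1,"travel":[0,0,0.05],"turn":0},{"claw":-1,"travel":[0,0,0.2],"turn":0},{"claw":-1,"travel":[0,0,0.4],"turn":0},{"claw":-1,"travel":[0,0,0.5],"turn":0},{"claw":-1,"travel":[0,0,0.5],"turn":0}]'| grep -E "pos|cont"; python3 -m inch '[{"claw":-1,"travel":[0,0,0],"turn":0},{"claw":-1,"travel":[0,0,0],"turn":0}]'| grep -E "clock|pos|cont"; python3 b.py; python3 -c "
from rig import ticket;print(ticket.sign_off())"
```

```text
position: [0.5298, 0.1106, 0.0928]
contact_force: [-3.7, -0.3, 12.7]
position: [0.5318, 0.1108, 0.1942]
contact_force: [0.3, -0.2, -0.1]
clock: 19.65
position: [0.5285, 0.1105, 0.1895]
contact_force: [-0.4, 0.1, -0.4]
side [([315.8, 220.0], [310, 217, 12, 7, 73])] [0.53231285 0.09716884 0.1       ]
scene [([286.2, 192.0], [281, 188, 11, 9, 80])] [0.53374108 0.11446604 0.1       ]
the job is handed in; nothing more can be done
None
```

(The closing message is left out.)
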